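# Line up the slotted disc and bolt the circuit board into its jig

## Robot

A 6-joint arm with a two-finger parallel gripper is mounted at the origin on a cart in front of the work surface, level with it; the furniture and walls round the work are solid. World frame = base frame: x ahead of the robot, y to its left, z up, the work surface at z = 0. Lengths are in mm, angles in rad, forces in N, time in s.
With the tool pointing down it reaches from about 350 to 975 mm from the base axis. Payload 7.1 kg.
Tool frame: the origin (TCP) lies at the very end of the fingers, on their centre line; the grasp point (between the pads) lies 19 mm behind it (ctrl.grasp_offset is the distance from the TCP to the grasp point, in mm); z points along the fingers, y is the line along which they close (so a half turn about z gives the same grasp; the last joint's range is limited). The gripper opens to 88 mm and grips with 3 to 60 N. Pads are 20 mm wide; open, the fingers measure 115 mm over their backs; the gripper's body (75 mm by 178 mm) begins 61 mm behind the grasp point.
Start: joints at [-1.229, 0.423, 1.63, -0, 1.089, -0.019], TCP at [220.656, -584.736, 222.675] pointing down, gripper open.
Joint ranges: [-3, 3], [-0.9, 2.11], [0.09, 2.58], [-1.31, 4.45], [0.11, 2.69], [-2.54, 2.54]. Speed limits (rad/s): [2.39, 2.39, 3.01, 3.14, 3.14, 3.14].

## Interface

Orientations are given as a rotation vector (axis times angle).
In Python, from workcell import ctrl, viewer, ticket, models gives the robot as it stands.
- The arm moves only by the tool play_rows, never from a script. Its arguments are lists of equal length, an entry for each row: "dp": the shift along the world's x, y, z in mm, a list of three; "yaw": the turn about the world's z in degrees. In form: {"dp": [[tx, ty, tz], ...], "yaw": [yaw, ...]}. A call has 1 to 8 rows; each row shifts and turns the commanded pose from where the row before left it; what a row does not reach is not made up. A row lasts 1/12 s, in which the tool goes at most 41.7 mm and 7.16 degrees, less where a joint would pass 70% of its speed; a pose out of reach is approached as far as the arm can. A call is refused whole if a number of a shift passes 41.7 or a number of a turn 7.16, either way. A call with a gripper value outside its range is refused whole. "gripper" is the closure, from 0 (fully open) to 1 (shut), set as the call begins (left out, the last holds). The fingers move at their own pace and stop on an object; the grip force is fixed at half the most. Time passes only in rows, so rows that do not move let the fingers close. It gives the time, the measured TCP pose, the force, the opening and the grip force at its end, in the units of the state.
- ctrl.get_obs(): the state, without advancing time (a new reading comes with each control period).
- viewer.get_image(name): name is "scene" or "side" or "wrist"; returns a dict with "pixels" (400x640x3 uint8, red, green, blue), "range_z" (400x640 float32, mm along the optical axis (not along the pixel's ray), 0 where there is no reading), "fx", "fy", "cx", "cy" (pixels), "T" (4x4, takes a point from camera to world coordinates); the wrist camera has in their place "hand_eye" (4x4, takes a point from camera to tool coordinates, whose origin is the TCP and whose axes are the flange's). Camera axes: x right, y up, looking along -z (the intrinsics and any distortion apply to the point x, -y, -z); pixel columns grow to the right and rows downward; lengths in mm; the calibration is good to about 2 mm. A picture is of the moment at which its call begins: read the wrist's pose just before it.
- ticket.close_job(): hands the job in; it is judged then, once.
Trained networks look in a picture, given as the dict that the camera call returned (one of the last four; its "shot" number tells which), for a name from the list of things; names that differ only in an ending like _2 or _b are one class to them, and where a whole thing is asked for, a point or a joint stands for the part that bears it (a point fixed in the world has none). Each returns a list of dicts, best first, with "conf" (0 to 1); they miss things now and then, are a little off and sometimes report something else, mostly with a low value. They report only what shows in the picture. A call takes as long as a camera call.
- models.look_for(picture, name): "bbox" ([centre column, centre row, width, height] in pixels, round what is visible of it).
- models.landmark_of(picture, name): "location" ([column, row] in pixels: a listed point, or the origin of a listed thing).
The state is a dict: "t": time; "qpos": joint angles; "qvel": joint speeds; "joint_torque": joint torques, N m; "ee_pos": TCP position; "orientation": TCP orientation; "ft_force": force on the tool from outside, world axes, zero at the start; "moment": the same for the moment, N m; "width": finger opening in mm; "grasp_force": force on a finger pad.
Only numpy, scipy, OpenCV 4.12 (cv2) and the standard library are available. Lean on these libraries where they do the work, as an engineer would, in place of code of your own. Each camera call takes 0.05 s, during which the arm holds its last target. There are 200 camera calls.

## Task

Lock the circuit board into the blue jig: push the red lug round until the slot of the brass disc lines up with the steel bolt, then push the bolt by its yellow plate through the slot until the plate is fully home against the two black stops. Only push: the bolt must stay lying in its channel and never be lifted out, and leave the loose things lying around where they are.

Things in the scene. Friction and masses are not known exactly. Their poses are not given: they have to be found in the camera images.
- jig: blue board jig fixed to the bench, base 234 x 84 mm, 10 mm high. Origin on the bench (z = 0) straight under the disc's axis; x axis points the way the bolt is pushed (to the robot's right, world -y, within 0.35 rad), z up. The disc is at its origin, the channel with the bolt at its -x side, the circuit board in a flat nest at x 47 to 93 mm, top at z = 13 mm
- stops (a point): point midway between the two black stops, on their rear faces, at the height of their tops (36 mm above the bench), 50 mm behind the disc's axis; each stop is 8 mm thick and reaches 9 to 18 mm to the side. The open channel runs back from here to 190 mm behind the disc's axis: floor 14.5 mm and wall tops 24 mm above the bench, 13 mm wide inside, walls 5 mm thick
- disc (a joint): angle (rad) of the slotted brass disc about the vertical, 0 with the slot along the jig's x axis, counter-clockwise from above positive; the slot is equally in line at 0 and at pi. Starts at 0.6 to 2.54, turns from -0.7 to 3.84, friction about 0.07 N m, stays where left. Disc 68 mm across, top 30 mm above the bench; slot 18 mm wide, right across, floor 14 mm above the bench
- lug (a point): centre of the top of the red upright lug on the disc, 63 mm above the bench; a round post 10 mm thick (head 12 mm; foot 15 mm up to 34 mm above the bench) standing on the disc's top, 25 mm from the disc's axis, square to the slot: at jig angle pi/2 + joint disc. The point's x axis lies along the slot and turns with it
- bolt: loose steel bar 120 x 10 x 14 mm, about 0.38 kg, in the channel; its nose (+x end, last 16 mm) tapers to 4 mm width. Origin at mid-length on its underside, x axis the way it is pushed. Origin starts at jig x -0.124 to -0.102; fully home (plate against the stops) at jig x = +0.002, nose over the board's edge. 1 to 3 N slides it; a closed disc blocks it
- push (a point): centre of the rear face of the yellow push plate on the bolt's tail, 43 mm above the bench, 60 mm behind the bolt's origin; plate 34 mm wide, 8 mm thick, from 27.5 to 58.5 mm above the bench; x axis points the way to push. Fully home it is 58 mm behind the disc's axis
- battery: loose battery 15 x 50 x 15 mm lying beside the jig, on the far side; not to be moved
- small_tin: loose small white and grey round tin 36 mm wide, 18 mm high, beside the jig, on the robot's side; not to be moved
- red_driver: loose screwdriver with red handle, 163 mm long, 21 mm high, beside the jig's channel on the robot's side; not to be moved
- tape: loose roll of black tape 62 mm wide, 19 mm high, at the back; not to be moved
- grey_bottle: loose light grey bottle with red cap lying down, 98 mm long, 37 mm high, at the back right; not to be moved

How it is judged (in metres and radians):
On the way:
1. the disc's slot is in line with the bolt (within 0.25 rad) while the bolt is still outside the disc (angle between the x axis of lug and the x axis of jig, either way round below 0.25 rad and x of bolt in the frame of jig below -0.085 m), for 0.1 s.
At the end, for the whole second after the job is handed in: the bolt lies flat and at rest right through the disc's slot, its push plate within 5 mm of the stops and its nose over the board; the slot is in line with it within 0.2 rad (angle between the x axis of lug and the x axis of jig, either way round below 0.2 rad and x of bolt in the frame of jig between -0.003 and 0.008 m and y of bolt in the frame of jig between -0.006 and 0.006 m and z of bolt in the frame of jig between 0.01 and 0.018 m and angle between the x axis of bolt and the x axis of jig, either way round below 0.1 rad and angle between bolt's own z axis and vertical below 0.1 rad and linear speed of bolt below 0.01 m/s); the robot touches nothing.
It fails at once if the bolt is lifted more than 12 mm or tipped by more than 0.25 rad (z of bolt in the frame of jig above 0.0265 m or angle between bolt's own z axis and vertical above 0.25 rad).
It fails at once if a loose thing beside the work is moved more than 20 mm (distance of any of battery, small_tin, red_driver, tape, grey_bottle from where it was at the start of the episode above 0.02 m).
It also fails if it takes over 58 s, if anything falls off the work surface, if the arm or the gripper's body presses on something with over 40 N, if the wrist force passes 120 N, or if a joint passes its speed limit or range.

## Working session

There is one attempt and no reset: what is moved stays moved. The work goes in short steps, Python scripts to look and compute and a tool call to move; the robot and the scene stay as the last step left them, time stands still between calls to the robot, and variables do not carry over. Pictures are saved under pics/ and viewed, at most 10 in all, crops included, and the job is handed in when it is done.

Besides the shell and the picture viewer there is one more tool, called after ">>>" as name([rows], argument=value, ...), one row to a line, values as JSON. play_rows: Moves the arm, as the interface text tells. Its arguments: {"type":"object","properties":{"dp":{"type":"array"},"yaw":{"type":"array"},"gripper":{"type":"number"}},"required":["dp","yaw"]}

```bash
mkdir -p pics
cat > h.py <<'E'
from workcell import ctrl, viewer, ticket, models
import numpy as np, cv2
from scipy.spatial.transform import Rotation as R
def shot(n):
    o=ctrl.get_obs(); p=viewer.get_image(n)
    if n=="wrist":
        M=np.eye(4);M[:3,:3]=R.from_rotvec(o["orientation"]).as_matrix();M[:3,3]=o["ee_pos"]
        p["T"]=M@np.array(p["hand_eye"])
    return p
def save(p,f): cv2.imwrite("pics/"+f,p["pixels"][:,:,::-1])
def ray(p,u,v):
    d=np.array([(u-p["cx"])/p["fx"],-(v-p["cy"])/p["fy"],-1.]);T=np.array(p["T"])
    return T[:3,3],T[:3,:3]@d
def atz(p,u,v,z):
    c,d=ray(p,u,v); return c+d*(z-c[2])/d[2]
def atd(p,u,v):
    c,d=ray(p,u,v); return c+d*p["range_z"][int(round(v)),int(round(u))]
Z=dict(stops=36,lug=63,bolt=14.5,push=43,jig=0)
def rep(p,names=("stops","lug","push","jig")):
    for n in names:
        for r in models.landmark_of(p,n)[:2]:
            u,v=r["location"]; print(n,round(r["conf"],2),np.round([u,v]),np.round(atz(p,u,v,Z[n]),1))
E
python3 - <<'E'
from h import *
o=ctrl.get_obs();print(o["t"],o["orientation"],o["ft_force"])
for n in("scene","side","wrist"):
    p=shot(n);save(p,n+"0.png");print(n,np.round(p["T"],2).tolist(),{k:v for k,v in p.items() if k not in("pixels","range_z","T")});rep(p)
E
```

```text
0.0 [-3.08912049e+00 -5.63437997e-01  3.84020924e-04] [-0.45537157  0.2369627  -0.22418634]
scene [[-0.8, 0.38, -0.47, 159.92], [-0.6, -0.48, 0.64, 554.59], [0.02, 0.79, 0.61, 588.32], [0.0, 0.0, 0.0, 1.0]] {'fx': 426.8085167759277, 'fy': 426.8085167759277, 'cx': 320.91434422987487, 'cy': 195.5919058878005, 'shot': 1}
stops 0.64 [328. 217.] [530.8  17.2  36. ]
lug 0.69 [332. 193.] [550.8 -23.   63. ]
push 0.8 [299. 252.] [511.7 133.5  43. ]
push 0.47 [330. 195.] [566.9 -38.7  43. ]
jig 0.77 [342. 214.] [539.  -45.7   0. ]
side [[1.0, 0.04, -0.06, 517.34], [-0.07, 0.65, -0.75, -651.61], [0.01, 0.76, 0.65, 636.9], [0.0, 0.0, 0.0, 1.0]] {'fx': 422.91554694122624, 'fy': 422.91554694122624, 'cx': 323.63769268105386, 'cy': 200.06520678581376, 'shot': 2}
stops 0.91 [305. 213.] [529.6   3.4  36. ]
push 0.72 [295. 172.] [512.1 137.8  43. ]
push 0.16 [392. 323.] [ 659.8 -274.4   43. ]
jig 0.82 [316. 240.] [550.4 -42.3   0. ]
wrist [[0.35, 0.9, 0.26, 292.57], [-0.94, 0.34, 0.1, -556.97], [0.0, -0.28, 0.96, 385.69], [0.0, 0.0, 0.0, 1.0]] {'fx': 285.2241193920464, 'fy': 285.2241193920464, 'cx': 318.3374177278758, 'cy': 198.0440175264611, 'hand_eye': array([[-5.81793486e-05,  9.61038993e-01,  2.76412825e-01,
         7.70889750e+01],
       [ 9.99999945e-01,  1.46568305e-04, -2.99112426e-04,
        -5.65486034e-01],
       [-3.27972064e-04,  2.76412792e-01, -9.61038949e-01,
        -1.63039911e+02],
       [ 0.00000000e+00,  0.00000000e+00,  0.00000000e+00,
         1.00000000e+00]]), 'shot': 3}
```

View pics/scene0.png

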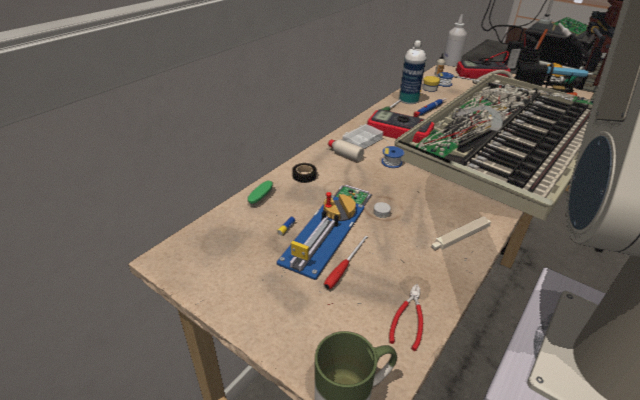

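View pics/side0.png

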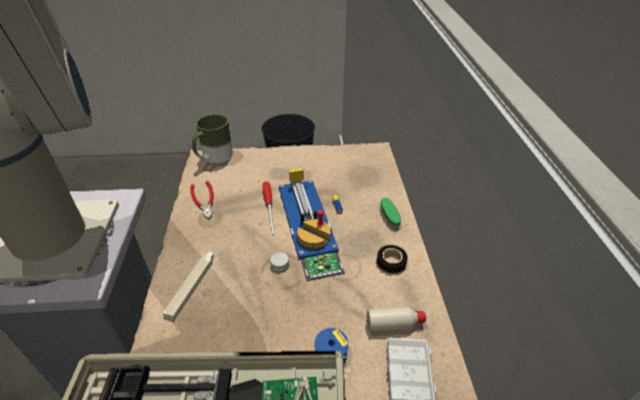

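>>> play_rows([
  [17, 34, 0],
  [17, 34, 0],
  [17, 34, 0],
  [17, 34, 0],
  [17, 34, 0],
  [17, 34, 0],
  [17, 34, 0],
  [17, 34, 0],
], yaw=[-1, -1, -1, -1, -1, -1, -1, -1], gripper=1)

```text
t: 1.42
ee_pos: [357.2, -311.1, 222.9]
orientation: [3.122, 0.345, 0.001]
ft_force: [0.2, -0.8, -0.4]
width: 37.8
grasp_force: 0.0
```

>>> play_rows([
  [17, 34, 0],
  [17, 34, 0],
  [17, 34, 0],
  [17, 34, 0],
  [17, 34, 0],
  [17, 34, 0],
  [17, 34, 0],
  [0, 0, 0],
], yaw=[-1, -1, 0, 0, 0, 0, 0, 0])

```text
t: 2.08
ee_pos: [478.2, -70.1, 223.1]
orientation: [-3.126, -0.299, -0.004]
ft_force: [-0.3, -0.7, -0.2]
width: 0.1
grasp_force: 0.0
```

Run:
```python
from h import *
o=ctrl.get_obs();print(o["t"],np.round(o["ee_pos"],1),R.from_rotvec(o["orientation"]).as_matrix().round(2).tolist())
p=shot("wrist");save(p,"w1.png");rep(p)
q=shot("side");rep(q)
```

```text
2.0833 [478.2 -70.1 223.1] [[0.98, 0.19, 0.0], [0.19, -0.98, 0.0], [0.0, -0.0, -1.0]]
stops 0.7 [263. 124.] [533.2   8.7  36. ]
stops 0.37 [339. 182.] [481.4 -95.6  36. ]
lug 0.81 [287. 102.] [561.5 -19.   63. ]
push 0.58 [152. 119.] [514.2 133.8  43. ]
jig 0.88 [305. 124.] [541.5 -39.2   0. ]
stops 0.6 [306. 213.] [532.3   2.6  36. ]
lug 0.77 [323. 213.] [564.5 -28.4  63. ]
push 0.85 [296. 171.] [515.2 141.1  43. ]
jig 0.57 [314. 237.] [547.  -32.2   0. ]
```

View pics/w1.png

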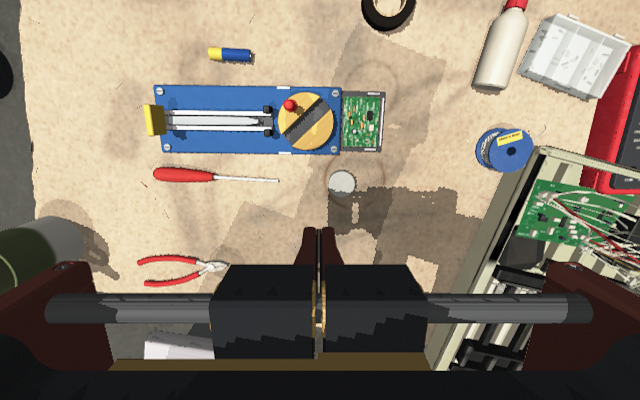

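>>> play_rows([
  [11, 15, -35],
  [11, 15, -35],
  [0, 0, 0],
  [0, 0, 0],
], yaw=[-1, 0, 0, 0])

```text
t: 2.92
ee_pos: [496.3, -44.7, 151.2]
orientation: [-3.13, -0.266, 0.007]
ft_force: [-0.4, 0.4, 0.9]
width: 0.2
grasp_force: 0.0
```

Run:
```python
from h import *
o=ctrl.get_obs();print(o["t"],np.round(o["ee_pos"],1),R.from_rotvec(o["orientation"]).as_matrix().round(3).tolist())
p=shot("wrist");save(p,"w2.png");rep(p)
```

```text
2.9167 [496.3 -44.7 151.2] [[0.986, 0.169, -0.005], [0.169, -0.986, 0.0], [-0.005, -0.001, -1.0]]
stops 0.74 [270. 147.] [535.   10.6  36. ]
lug 0.75 [301. 128.] [559.2 -18.1  63. ]
push 0.67 [135. 150.] [511.6 134.4  43. ]
jig 0.67 [326. 143.] [545.5 -44.2   0. ]
```

View pics/w2.png

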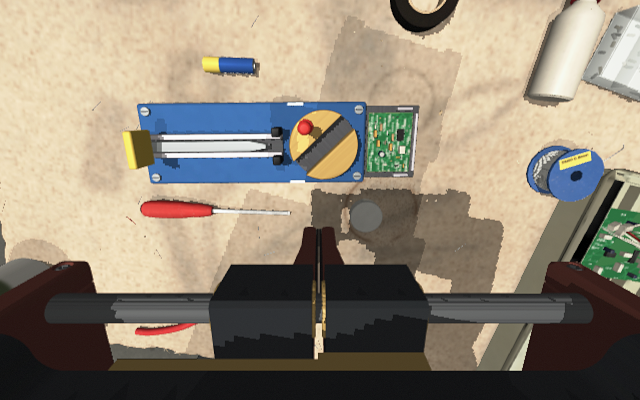

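```bash
cat >> h.py <<'E'
def geom(p):
    """lug from red blob, disc axis from brass outline (z=30), stops; print in world"""
    a=p["pixels"].astype(int); h=cv2.cvtColor(p["pixels"],cv2.COLOR_RGB2HSV)
    D=p["range_z"]; v,u=np.mgrid[0:400,0:640]; T=np.array(p["T"])
    d=np.stack([(u-p["cx"])/p["fx"],-(v-p["cy"])/p["fy"],-np.ones(u.shape)],-1)*D[...,None]
    W=d@T[:3,:3].T+T[:3,3]
    near=np.hypot(W[...,0]-543,W[...,1]+42)<45
    red=near&((h[...,0]<6)|(h[...,0]>174))&(h[...,1]>150)&(W[...,2]>56)
    if red.sum(): print("lug",W[red].mean(0).round(1),red.sum())
    br=near&(abs(W[...,2]-30)<4)
    if br.sum():
        c,r=cv2.minEnclosingCircle(W[br][:,:2].astype(np.float32)); print("disc",np.round(c,1),round(r,1),br.sum(),W[br][:,2].mean().round(1))
    yl=(h[...,0]>18)&(h[...,0]<35)&(h[...,1]>130)&(W[...,2]>50)&(W[...,2]<65)&(np.hypot(W[...,0]-512,W[...,1]-100)<60)
    if yl.sum(): print("plate top",W[yl].mean(0).round(1),yl.sum(), W[yl][:,1].max().round(1), W[yl][:,1].min().round(1))
    return W
E
python3 - <<'E'
from h import *
p=shot("wrist");W=geom(p)
for u,v in[(144,112),(366,104),(148,181),(365,181)]:print(atz(p,u,v,10).round(1))
E
```

```text
lug [553.7 -22.   87. ] 156
disc [542.  -35.9] 39.0 2301 31.0
plate top [515.2 128.   57.2] 510 136.0 122.8
[548.4 146.2  10. ]
[594.5 -78.1  10. ]
[475.3 141.7  10. ]
[515.3 -94.2  10. ]
```

>>> play_rows([
  [30, 26, 0],
  [31, 26, 0],
  [0, 0, -30],
  [0, 0, -30],
  [0, 0, -30],
  [0, 0, -10],
  [0, 0, 0],
  [0, 0, 0],
], yaw=[0, 0, 0, 0, 0, 0, 0, 0])

```text
t: 3.88
ee_pos: [559.1, 7.0, 53.6]
orientation: [3.13, 0.264, 0.001]
ft_force: [-0.1, -0.4, 0.1]
width: 0.5
grasp_force: 0.0
```

Run:
```python
from h import *
p=shot("wrist");save(p,"w3.png");rep(p)
s=shot("side")["pixels"][130:290,230:400];cv2.imwrite("pics/s3.png",cv2.resize(s,None,fx=4,fy=3.5)[:,:,::-1])
```

```text
lug 0.84 [366. 261.] [557.7 -21.7  63. ]
push 0.56 [128. 270.] [513.1 131.8  43. ]
jig 0.5 [224. 249.] [516.5  80.3   0. ]
```

View pics/w3.png

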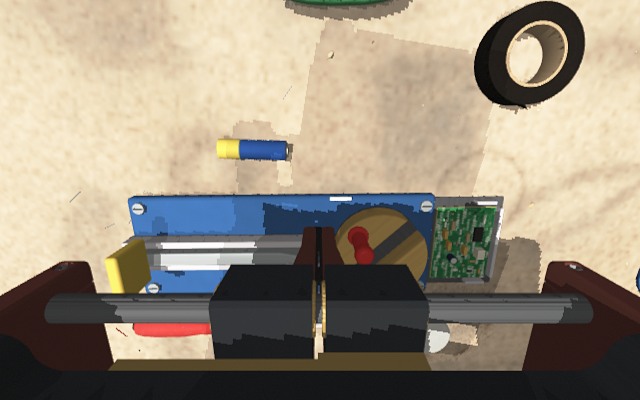

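View pics/s3.png

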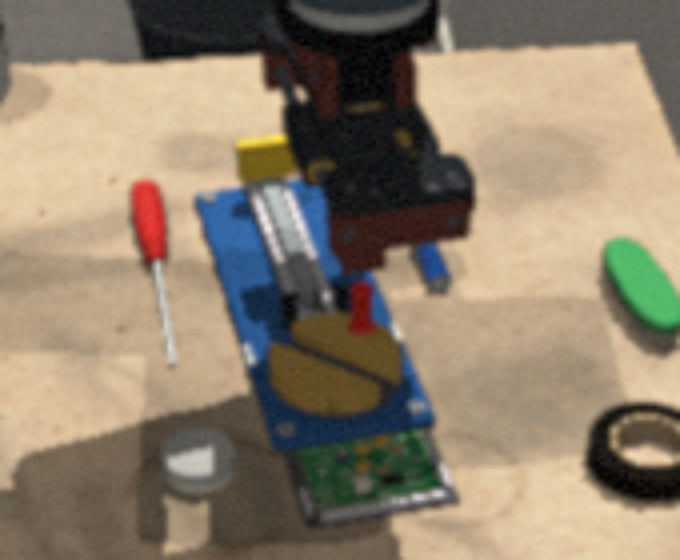

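>>> play_rows([
  [0, 0, -9],
  [0, 0, 0],
  [1, -6, 0],
  [1, -6, 0],
  [0.7, -4, 0],
  [0, 0, 0],
], yaw=[0, 0, 0, 0, 0, 0])

```text
t: 4.68
ee_pos: [563.1, -8.5, 43.9]
orientation: [-3.129, -0.262, -0.005]
ft_force: [3.2, 5.7, -0.6]
width: 0.5
grasp_force: 3.1
```

Run:
```python
from h import *
rep(shot("wrist"),["lug"]); rep(shot("side"),["lug"])
```

```text
lug 0.87 [346. 265.] [561.7 -24.   63. ]
lug 0.9 [322. 213.] [563.3 -27.4  63. ]
```

>>> play_rows([
  [0.6, -4, 0],
  [0.6, -4, 0],
  [0.6, -4, 0],
  [0, 0, 0],
  [0, 0, 0],
], yaw=[0, 0, 0, 0, 0])

```text
t: 5.3
ee_pos: [563.8, -21.1, 43.9]
orientation: [-3.13, -0.264, -0.002]
ft_force: [0.9, 0.4, 0.2]
width: -0.0
grasp_force: 0.6
```

Run:
```python
from h import *
p=shot("wrist");rep(p,["lug"]); s=shot("side");rep(s,["lug"])
a=cv2.resize(p["pixels"][180:300,300:460],None,fx=3.5,fy=3.5);b=cv2.resize(s["pixels"][190:270,275:365],(400,420))
cv2.imwrite("pics/c4.png",np.hstack([cv2.resize(a,(390,420)),b])[:,:,::-1])
```

```text
lug 0.55 [345. 255.] [568.6 -34.7  63. ]
lug 0.46 [340. 248.] [572.4 -30.7  63. ]
lug 0.58 [325. 217.] [569.2 -39.9  63. ]
```

View pics/c4.png

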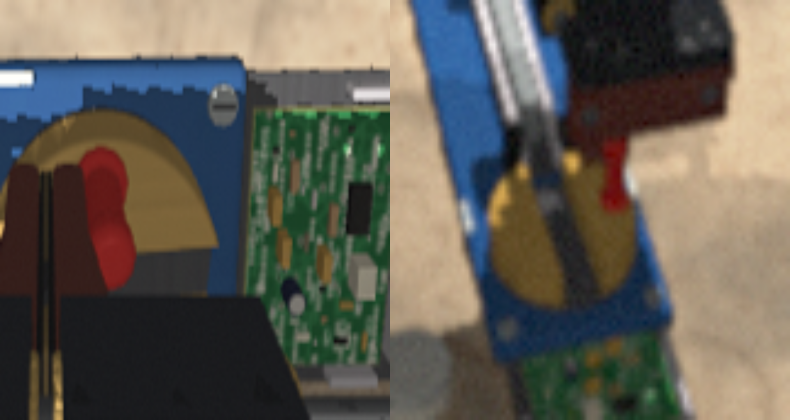

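>>> play_rows([
  [-1, 8, 0],
  [0, 0, 36],
  [0, 0, 36],
  [-30, 0, 36],
  [-34, 0, 0],
  [0, 0, 0],
  [0, 0, 0],
], yaw=[0, 0, 0, 0, 0, 0, 0])

```text
t: 6.08
ee_pos: [499.8, -12.4, 148.1]
orientation: [3.13, 0.265, -0.001]
ft_force: [0.4, -0.8, -0.8]
width: 0.5
grasp_force: 0.0
```

Run:
```python
from h import *
o=ctrl.get_obs();print(o["ee_pos"].__repr__())
p=shot("wrist");rep(p);geom(p);save(p,"full5.png")
print(np.round(np.array(p["T"]),4).tolist())
cv2.imwrite("pics/c5.png",cv2.resize(p["pixels"][80:220,120:440],None,fx=2.5,fy=2.5,interpolation=cv2.INTER_CUBIC)[:,:,::-1])
```

```text
array([499.83084979, -12.38538271, 148.05333644])
stops 0.65 [300. 156.] [536.6  12.   36. ]
lug 0.61 [358. 133.] [567.4 -34.7  63. ]
push 0.83 [169. 156.] [517. 133.  43.]
jig 0.62 [352. 151.] [545.4 -40.4   0. ]
lug [562.7 -42.5  95.1] 173
disc [543.6 -35.6] 38.5 2353 31.0
plate top [515.2 128.2  57.4] 476 135.7 123.1
[[0.1681, 0.9473, 0.2729, 575.6433], [-0.9858, 0.1615, 0.0467, 1.3209], [0.0001, -0.2768, 0.9609, 311.0571], [0.0, 0.0, 0.0, 1.0]]
```

View pics/c5.png

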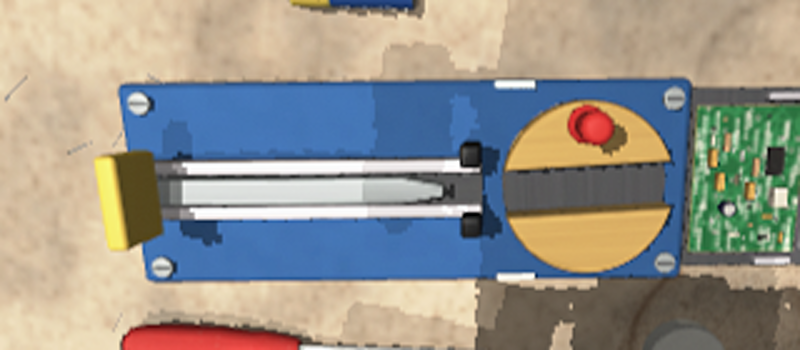

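>>> play_rows([
  [1.5, 36, 0],
  [1.5, 36, 0],
  [1.5, 36, 0],
  [1.5, 36, 0],
  [1, 34, 0],
  [0, 0, -30],
  [0, 0, -30],
  [0, 0, 0],
], yaw=[0, 0, 0, 0, 0, 0, 0, 0])

```text
t: 7.0
ee_pos: [505.4, 165.2, 82.8]
orientation: [3.128, 0.267, -0.013]
ft_force: [-0.9, 0.3, -0.1]
width: 0.7
grasp_force: 0.0
```

>>> play_rows([
  [0, 0, -30],
  [0, 0, -20],
  [0, 0, 0],
  [0, 0, 0],
], yaw=[0, 0, 0, 0])

```text
t: 7.33
ee_pos: [508.3, 164.9, 37.6]
orientation: [3.13, 0.264, -0.003]
ft_force: [-0.3, -0.2, 0.1]
width: 0.6
grasp_force: 0.0
```

Run:
```python
from h import *
p=shot("wrist");rep(p,["push","lug"]);rep(shot("scene"),["push","lug"])
cv2.imwrite("pics/c6.png",p["pixels"][:,:,::-1])
```

```text
push 0.92 [373. 244.] [516.5 133.4  43. ]
push 0.59 [298. 250.] [515.9 131.   43. ]
lug 0.63 [329. 186.] [570.9 -38.5  63. ]
```

View pics/c6.png

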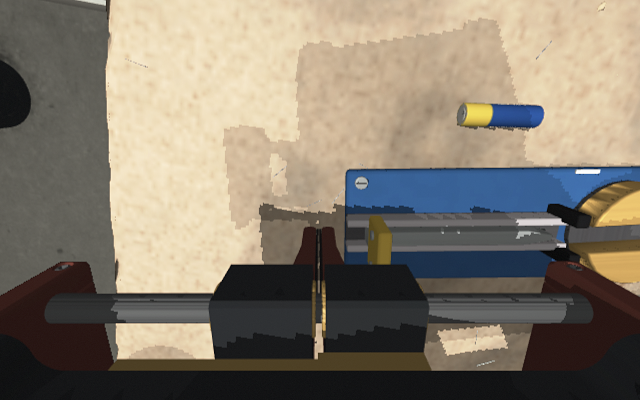

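>>> play_rows([
  [3, -12, 0],
  [2, -12, 0],
  [2, -12, 0],
  [2, -12, 0],
  [2, -10, 0],
  [0, 0, 0],
], yaw=[0, 0, 0, 0, 0, 0])

```text
t: 8.13
ee_pos: [519.8, 104.9, 37.7]
orientation: [3.13, 0.262, -0.0]
ft_force: [0.2, -0.3, 0.3]
width: 0.3
grasp_force: 0.0
```

>>> play_rows([
  [1.5, -9, 0],
  [1.5, -9, 0],
  [1.5, -9, 0],
  [1.5, -9, 0],
  [0, 0, 0],
], yaw=[0, 0, 0, 0, 0])

```text
t: 8.55
ee_pos: [525.7, 69.6, 37.6]
orientation: [3.13, 0.264, -0.0]
ft_force: [-0.2, 0.1, -0.1]
width: 0.4
grasp_force: 0.0
```

Run:
```python
from h import *
p=shot("wrist");rep(p);rep(shot("side"))
```

```text
stops 0.56 [418. 244.] [535.5   8.3  36. ]
lug 0.62 [533. 220.] [569.3 -34.   63. ]
push 0.73 [338. 251.] [525.6  57.9  43. ]
push 0.16 [537. 224.] [562.3 -54.5  43. ]
jig 0.97 [467. 220.] [546.4 -39.3   0. ]
jig 0.59 [334. 249.] [506.4  54.4   0. ]
stops 0.57 [305. 213.] [530.3   4.3  36. ]
lug 0.7 [327. 217.] [572.3 -41.2  63. ]
push 0.65 [302. 192.] [524.9  62.7  43. ]
jig 0.64 [313. 238.] [544.5 -37.    0. ]
```

>>> play_rows([
  [1.3, -7, 0],
  [1.3, -7, 0],
  [1.3, -7, 0],
  [1.3, -7, 0],
  [1, -6, 0],
  [0, 0, 0],
], yaw=[0, 0, 0, 0, 0, 0])

```text
t: 9.55
ee_pos: [532.0, 35.8, 37.7]
orientation: [3.13, 0.263, 0.0]
ft_force: [-1.4, -0.3, 0.4]
width: 0.4
grasp_force: 0.0
```

>>> play_rows([
  [0.5, -3, 0],
  [0.5, -3, 0],
  [0, 0, 0],
], yaw=[0, 0, 0])

```text
t: 9.8
ee_pos: [532.7, 30.8, 37.7]
orientation: [3.13, 0.265, 0.0]
ft_force: [-1.1, 0.1, 0.6]
width: 0.2
grasp_force: 0.0
```

>>> play_rows([
  [0.3, -2, 0],
  [0.3, -2, 0],
  [0, 0, 0],
], yaw=[0, 0, 0])

```text
t: 10.05
ee_pos: [533.3, 27.1, 37.7]
orientation: [3.13, 0.265, -0.0]
ft_force: [0.0, 0.5, -0.6]
width: 0.3
grasp_force: 0.1
```

>>> play_rows([
  [0.3, -2, 0],
  [0, 0, 0],
], yaw=[0, 0])

```text
t: 10.22
ee_pos: [533.5, 25.3, 37.7]
orientation: [-3.13, -0.265, 0.0]
ft_force: [-0.5, 2.0, 0.8]
width: 0.8
grasp_force: 1.2
```

>>> play_rows([
  [0.2, -1.5, 0],
  [0, 0, 0],
  [0, 0, 0],
], yaw=[0, 0, 0])

```text
t: 10.47
ee_pos: [533.5, 25.2, 37.7]
orientation: [-3.129, -0.264, 0.0]
ft_force: [-0.5, 11.7, 1.5]
width: 0.6
grasp_force: 5.8
```

>>> play_rows([
  [0.2, -1.5, 0],
  [0, 0, 0],
  [0, 0, 0],
], yaw=[0, 0, 0])

```text
t: 10.72
ee_pos: [533.5, 25.0, 37.7]
orientation: [-3.127, -0.263, 0.001]
ft_force: [-1.7, 20.3, 2.0]
width: 0.4
grasp_force: 10.5
```

Firmly against the stops (20 N, no travel). Back off, rise and check.

>>> play_rows([
  [-1, 8, 0],
  [-3, 20, 0],
  [0, 0, 35],
  [0, 0, 40],
  [0, 0, 40],
  [-30, 0, 0],
  [0, 0, 0],
  [0, 0, 0],
], yaw=[0, 0, 0, 0, 0, 0, 0, 0])

```text
t: 11.38
ee_pos: [499.1, 50.1, 153.1]
orientation: [3.13, 0.265, 0.0]
ft_force: [0.3, 0.5, -0.1]
width: 0.5
grasp_force: 0.0
```

Run:
```python
from h import *
p=shot("wrist");rep(p)
cv2.imwrite("pics/c7.png",cv2.resize(p["pixels"][80:220,220:540],None,fx=2.5,fy=2.5,interpolation=cv2.INTER_CUBIC)[:,:,::-1])
```

```text
stops 0.66 [365. 169.] [532.8   9.9  36. ]
lug 0.94 [428. 145.] [567.1 -35.6  63. ]
push 0.92 [359. 169.] [533.   16.7  43. ]
push 0.47 [324.  86.] [601.3  63.5  43. ]
jig 0.79 [405. 161.] [543.6 -39.6   0. ]
jig 0.27 [365. 164.] [532.8   3.7   0. ]
```

View pics/c7.png

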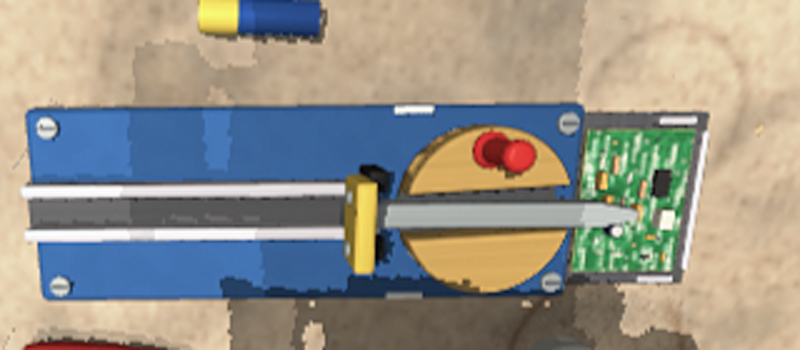

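The picture shows the bolt right through the slot. The plate at (360,225) is against the stops, the nose at (630,215) is over the board, and the slot is in line.

```bash
python3 -c "
from h import *
print(ticket.close_job())"
```

```text
the job is handed in; nothing more can be done
None
```

The circuit board is locked in the jig and the job is handed in (no verdict was returned). The last picture shows the disc's slot in line, the bolt through it with its plate against both stops and its nose over the board. The gripper was clear of everything.

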